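# Fit the mended reamer to the citrus juicer and hold its start switch down

### The arm

A 6-joint arm with a two-finger parallel gripper is mounted at the origin on the work surface. World frame = base frame: x ahead of the robot, y to its left, z up, the work surface at z = 0. Lengths are in m, angles in degrees, forces in N, time in s.
With the tool pointing down it reaches from about 0.375 to 0.9 m from the base axis. Payload 3.1 kg.
Tool frame: the origin (TCP) lies midway between the tips of the shut fingers; the grasp point (between the pads) lies 19 mm behind it; x points along the fingers, z is the direction in which the jaws open and shut, and the axes are right-handed (so a half turn about x gives the same grasp; the last joint's range is limited). The gripper opens to 87 mm and grips with 3 to 60 N. Pads are 19 mm wide; open, the fingers measure 117 mm over their backs; the gripper's body (75 mm by 190 mm) begins 51 mm behind the grasp point.
Start: joints at [66.434, 30.224, 82.088, -0, 67.689, -10.227], TCP at [0.144, 0.608, 0.223] pointing down, gripper open.
Joint ranges: [-176.69, 176.69], [-43.24, 126.21], [12.49, 139.97], [-82, 262], [0, 151.66], [-163.58, 163.58]. Speed limits (degrees/s): [159.86, 159.86, 180, 180, 180, 180].

### API

Orientations are given as a 3x3 rotation matrix whose columns are the frame's x, y, z axes.
In Python, from rig import * gives the robot as it stands.
- The arm moves only by the tool play_rows, never from a script. Its argument "rows" is a list that holds one entry, the list of rows, each a list of 7 numbers: the shift along the tool's x, y, z in m, then the turn, a rotation vector about the tool's x, y, z in degrees, then the finger opening in m, from 0 to 0.087. A call has 1 to 12 rows; each row is the pose to reach, as a shift and turn from the pose commanded when the call began, along the tool's axes at that moment; what a row does not reach only later rows make up. A row lasts 1/10 s, in which the tool goes at most 50 mm and 8.59 degrees, less where a joint would pass 70% of its speed; a pose out of reach is approached as far as the arm can. A call with a gripper value outside its range is refused whole. The fingers move at their own pace and stop on an object; the grip force is fixed at half the most. Time passes only in rows, so rows that repeat a pose let the fingers close. It gives the time, the measured TCP pose, the force and the opening at its end, in the units of the state.
- read_state(): the state, without advancing time (a new reading comes with each control period).
- capture(name): name is "scene" or "top" or "wrist"; returns a dict with "pixels" (400x640x3 uint8, red, green, blue), "intrinsics" (3x3 intrinsics, pixels), "rvec" (rotation vector, rad) and "tvec" (3), from world to camera coordinates, as OpenCV has them. Camera axes: x right, y down, z forward; pixel columns grow to the right and rows downward; lengths in m; the calibration is good to about 2 mm. A picture is of the moment at which its call begins. There is no depth.
- hand_in(): hands the job in, once; it reports no verdict.
Trained networks look in the newest picture that a camera, given by its name, has taken for a name from the list of things; names that differ only in an ending like _2 or _b are one class to them, and where a whole thing is asked for, a point or a joint stands for the part that bears it (a point fixed in the world has none). Each returns a list of dicts, best first, with "p" (0 to 1); they miss things now and then, are a little off and sometimes report something else, mostly with a low value. They report only what shows in the picture. A call takes as long as a camera call. They do not tell look-alikes from the thing itself.
- trace(camera, target): "mask" (400x640 bool, what is visible of it) and "at" ([column, row] in pixels, amid what is visible of it).
The state is a dict: "time_s": time; "joint_positions": joint angles; "qvel": joint speeds; "tau": joint torques, N m; "position": TCP position; "tcp_rot": TCP orientation; "force": force on the tool from outside, world axes, zero at the start; "moment": the same for the moment, N m; "opening": opening from 0.0 (shut) to 1.0 (fully open).
Only numpy, scipy, OpenCV 4.12 (cv2) and the standard library are available. Lean on these libraries where they do the work, as an engineer would, in place of code of your own. Each camera call takes 0.05 s, during which the arm holds its last target.

### The job

The glue on the citrus juicer's mended reamer has set: slide the vise jaw well open by its red paddle and only then lift the reamer out. Put it upright over the juicer's drive spindle, turn it until its keyways mesh with the splines, slide it fully home and press it down against the spring as far as it will go, which closes the start switch. Finish while still gripping the reamer by its straight band and pressing it fully down, and leave the other things on the table where they are.

Things in the scene. Friction and masses are not known exactly. Their poses are not given: they have to be found in the camera images.
- vise: grey machine vise on a plywood board 140 x 270 mm, fixed to the table on the left or right half. Origin on the table under the middle of the nip; z up, x along the 80 mm jaws, y from the nip to the sliding jaw and paddle (fixed jaw on -y). Bed under the part 35 mm, jaw tops 60 mm above the table. Screw bearing and tommy bar end 185 mm out on +y, 52 mm high.
- vise_jaw (a joint): opening of the sliding jaw, m: 0 closed on the reamer's sleeve (start), 0.040 end stop. The half nut is released: the jaw still stands snug against the sleeve, and slides along vise +y by hand against about 6 N of friction and stays where it is left.
- vise_paddle (a point): place to hold the red release paddle that stands on the sliding jaw's tail and moves with it: centre of its thickness, 12 mm below its top edge. Paddle 44 mm wide (vise x), 12 mm thick (vise y), top 91 mm above the table; tail under it 56 mm or less above the table. With the jaw closed it lies 105 mm from the vise's origin along vise +y. Axes as the vise's.
- reamer: orange plastic juicer reamer, about 70 g, 91 mm tall, upright in the vise at any yaw. From below: sleeve 32 mm across to 45 mm; straight band; ribbed dome. Origin at the centre of its lower end, z up. Bore open below, 45 mm deep: a 3 mm deep round mouth 21 mm across, then a cross of keyways 8 mm wide, 21 mm end to end, along its own x and y axes. Meshes in four positions a quarter turn apart.
- reamer_grip (a point): on the reamer's axis in the middle of the straight band to grip, 54 mm above the reamer's origin. The band is a cylinder 48 mm in diameter, from 45 to 61 mm above that origin; the dome above tapers to its tip at 91 mm. Four thick ribs that run up to the tip stand over the keyways (reamer x and y axes), four short thin ribs between them. Axes as the reamer's.
- juicer: citrus juicer fixed to the table on the other half from the vise: round green motor base 146 mm in diameter, on it a white juice dish 156 mm in diameter with its rim 128 mm above the table and a spout over its -x side. Origin on the table under the spindle's axis, z up. Unplugged, so nothing turns.
- spindle_seat (a point): centre of the top of the spindle's shoulder (28 mm across), where the sleeve's end rests when fully home (reamer origin on this point); 124 mm above the table while the black spindle is up. Above it four splines 6 mm thick, 24 mm high, rounded on top, form a cross 20 mm end to end along this point's x and y axes. Any yaw, not tied to the spout. z up.
- spindle_tip (a point): top of the round pilot pin in the middle of the spindle, 36 mm above spindle_seat: 9.4 mm in diameter, its last 6 mm conical; it centres the sleeve before the splines meet. Play of the splines in the keyways about 1 mm each side, 0.1 rad. The geared motor holds the spindle against twisting up to about 0.3 N m. Axes as spindle_seat's.
- juicer_spindle (a joint): how far the spindle is pressed down, m: 0 up, 0.007 hard stop with the start switch closed. Its spring takes about 4 N at the top, 11 N at the stop. It also goes down if the reamer is pressed while standing unmeshed on top of the splines, some 21 mm too high.
- glue: white glue bottle 32 mm in diameter, 100 mm tall, standing beyond the work area; to be left alone. Origin at its foot
- strainer: the juicer's white strainer dish, 116 mm in diameter, 26 mm high, on the right; to be left alone. Origin at its foot
- tin: low round tin of screws, 68 mm in diameter, 26 mm high, between vise and juicer; to be left alone. Origin at its foot
- screwdriver: screwdriver 200 mm long with a grey handle lying beyond the work area on the left; to be left alone. Origin under its middle
- wrench: wrench 180 mm long lying beyond the work area on the right; to be left alone. Origin under its middle
- mug: blue mug 80 mm in diameter, 95 mm tall, on the far left; to be left alone. Origin at its foot
Mind the look-alikes: they are no part of the job. What is meant by the reamer is not yellow, and is the larger of those in its own colour.

How it is judged (in metres and radians):
On the way, in this order (a step that is already met when the one before it is completed fails the run):
1. the vise jaw has been slid open by at least 10 mm, the reamer still in the vise (value of joint vise_jaw above 0.01 m and height (world z) of reamer below 0.06 m), for 0.1 s.
2. the reamer is held in the fingers, lifted clear of the vise (its lower end 70 mm above the table or more) (height (world z) of reamer above 0.07 m and contact force between the fingers and reamer above 1 N and contact force between reamer and vise below 0.05 N), for 0.1 s.
3. the reamer is meshed and fully home on the spindle (within 3 mm of the seat) (z of reamer in the frame of spindle_seat below 0.003 m and horizontal distance between reamer and spindle_seat below 0.004 m), for 0.1 s.
At the end, for the whole second after the job is handed in: the reamer is meshed and home on the spindle (3 mm in height, 4 mm sideways, upright within 0.12 rad), still gripped by its band (grasp point within 25 mm of its middle) and pressed at rest, the spindle at least 5.5 of its 7 mm down, through the last second (all of step 3 and angle between reamer's own z axis and vertical below 0.12 rad and value of joint juicer_spindle above 0.0055 m and contact force between reamer and juicer above 5 N and contact force between the fingers and reamer above 5 N and distance between the grasp point and reamer_grip below 0.025 m and linear speed of reamer below 0.02 m/s); the arm keeps its last pose, push and grip.
It fails at once if another thing on the table is pushed more than 30 mm (distance of any of glue, strainer, tin, screwdriver, wrench, mug from where it was at the start of the episode above 0.03 m).
It also fails if it takes over 45 s, if anything falls off the work surface, if the arm or the gripper's body presses on something with over 40 N, if the wrist force passes 120 N, or if a joint passes its speed limit or range.

## Working session

There is one attempt and no reset: what is moved stays moved. The work goes in short steps, Python scripts to look and compute and a tool call to move; the robot and the scene stay as the last step left them, time stands still between calls to the robot, and variables do not carry over. Pictures are saved under pics/ and viewed, and the job is handed in when it is done.

Besides the shell and the picture viewer there is one more tool, called after ">>>" as name(argument=value, ...), one argument or row to a line, values as JSON. play_rows: Moves the arm, as the interface text tells. Its arguments: {"type":"object","properties":{"rows":{"type":"array"}},"required":["rows"]}

```bash
ls; mkdir -p pics
python3 - <<'E'
from rig import *
import cv2
s=read_state(); print({k:s[k] for k in ('time_s','position','tcp_rot','force','opening')})
for c in ("scene","top","wrist"):
    d=capture(c); cv2.imwrite(f"pics/{c}0.png",d["pixels"][:,:,::-1])
    print(c,d["intrinsics"],d["rvec"],d["tvec"])
    for t in ("vise","reamer","juicer","vise_paddle","spindle_tip","tin","glue","strainer"):
        try:
            print(t,[(round(float(r["p"]),2),[int(v) for v in r["at"]],int(r["mask"].sum())) for r in trace(c,t)])
        except Exception as e: print(t,e)
E
```

```text
pics
{'time_s': 0.0, 'position': array([0.14383828, 0.60747209, 0.22158605]), 'tcp_rot': array([[-8.56470169e-04, -9.73033564e-01,  2.30661984e-01],
       [-1.97010016e-03,  2.30663263e-01,  9.73031643e-01],
       [-9.99997693e-01,  3.78945364e-04, -2.11452979e-03]]), 'force': array([-0.20385711, -0.04310907,  0.05584809]), 'opening': 1.0016503326480266}
scene [[418.94477495   0.         325.83817541]
 [  0.         418.94477495 201.73973298]
 [  0.           0.           1.        ]] [ 1.81296483  1.84788004 -0.62956275] [-0.0192718  -0.34410067  1.58614398]
vise [(0.92, [242, 209], 3262), (0.59, [376, 213], 3174)]
reamer [(0.92, [221, 190], 341), (0.58, [236, 158], 265), (0.44, [227, 246], 154)]
juicer [(0.92, [375, 213], 3070)]
vise_paddle [(0.55, [243, 198], 740)]
spindle_tip []
tin [(0.66, [324, 197], 367), (0.49, [380, 203], 101), (0.44, [242, 198], 740)]
glue [(0.61, [293, 280], 161)]
strainer [(0.79, [161, 193], 920), (0.45, [377, 214], 3234)]
top [[455.70194245   0.         317.91495869]
 [  0.         455.70194245 198.93100347]
 [  0.           0.           1.        ]] [ 2.12864058 -2.1143581   0.20462373] [0.02114267 0.52756656 1.50898611]
vise [(0.74, [389, 218], 569), (0.58, [389, 219], 2941), (0.18, [289, 146], 176)]
reamer [(0.63, [403, 266], 156), (0.62, [396, 166], 79), (0.45, [411, 212], 201), (0.44, [389, 215], 598)]
juicer [(0.77, [275, 193], 1915), (0.58, [408, 210], 197), (0.52, [391, 217], 595)]
vise_paddle [(0.64, [392, 217], 561)]
spindle_tip []
tin [(0.58, [318, 226], 328), (0.2, [389, 220], 2891)]
glue []
strainer [(0.71, [467, 223], 853)]
wrist [[319.71097753   0.         319.52060309]
 [  0.         319.71097753 201.77178195]
 [  0.           0.           1.        ]] [-2.29953027 -1.81460636 -0.23531936] [-0.62407892 -0.03039151  0.38981571]
vise []
reamer []
juicer []
vise_paddle []
spindle_tip []
tin []
glue []
strainer []
```

View pics/scene0.png

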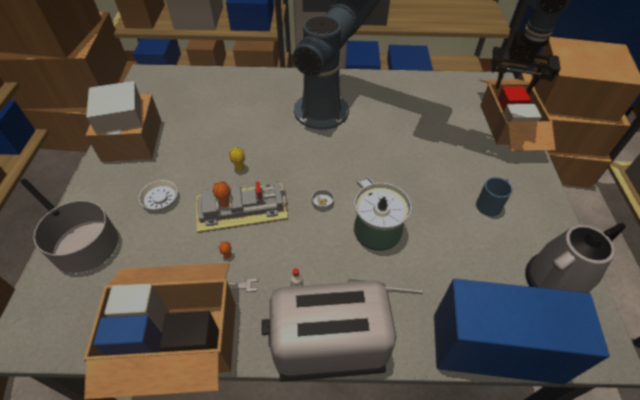

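View pics/top0.png

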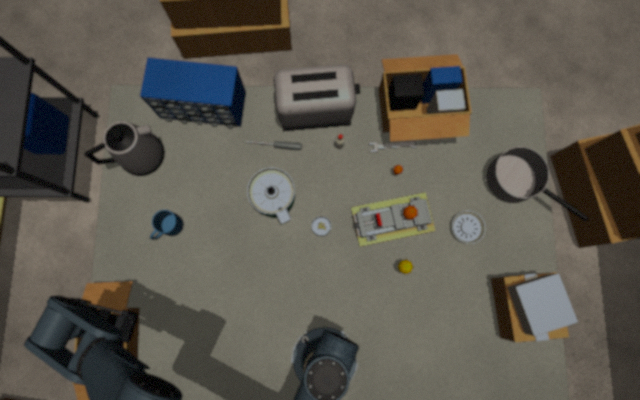

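Run:
```python
import cv2
a=cv2.imread("pics/scene0.png")[110:290,140:460]; cv2.imwrite("pics/sc1.png",cv2.resize(a,None,fx=2.5,fy=2.5,interpolation=cv2.INTER_CUBIC))
a=cv2.imread("pics/top0.png")[120:300,220:500]; cv2.imwrite("pics/tc1.png",cv2.resize(a,None,fx=2.8,fy=2.8,interpolation=cv2.INTER_CUBIC))
```

```text
(no output)
```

View pics/sc1.png

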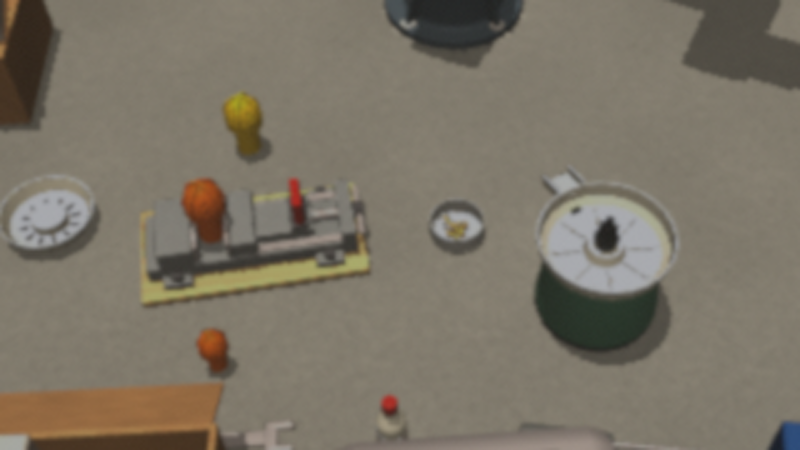

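View pics/tc1.png

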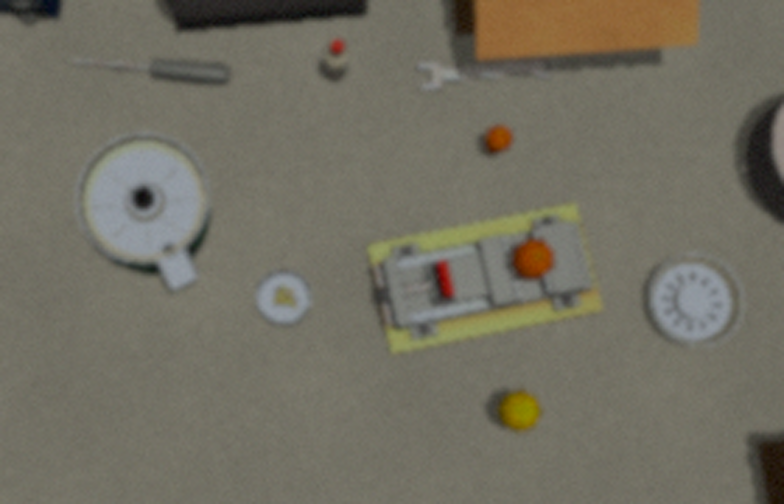

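The top view shows three things that could be taken for the reamer: orange in the vise (411,212), small orange (398,169) and yellow (405,267). I choose the large orange one in the vise. The paddle is at (379,219) and the spindle at (271,190).

```bash
cat > h.py <<'E'
import numpy as np, cv2
from rig import *
from scipy.spatial.transform import Rotation as R
def cam(d): 
    return d["intrinsics"],R.from_rotvec(np.ravel(d["rvec"])).as_matrix(),np.ravel(d["tvec"])
def ray(d,uv):
    K,r,t=cam(d); v=r.T@np.linalg.inv(K)@np.array([uv[0],uv[1],1.]); return -r.T@t, v
def atz(d,uv,z):
    o,v=ray(d,uv); return o+v*(z-o[2])/v[2]
def tri(obs):
    A=np.zeros((3,3));b=np.zeros(3)
    for d,uv in obs:
        o,v=ray(d,uv); v/=np.linalg.norm(v); P=np.eye(3)-np.outer(v,v); A+=P;b+=P@o
    return np.linalg.solve(A,b)
def proj(d,p):
    p=np.atleast_2d(np.asarray(p,float)); q,_=cv2.projectPoints(p,np.ravel(d["rvec"]).astype(float),np.ravel(d["tvec"]).astype(float),d["intrinsics"],None); return q[:,0]
def hsv(d): return cv2.cvtColor(d["pixels"],cv2.COLOR_RGB2HSV)
def save(d,n,box=None,f=1):
    a=d["pixels"][:,:,::-1]
    if box: a=a[box[1]:box[3],box[0]:box[2]]
    cv2.imwrite("pics/"+n+".png",cv2.resize(a,None,fx=f,fy=f,interpolation=cv2.INTER_CUBIC))
def blobs(m,minA=15):
    n,l,s,c=cv2.connectedComponentsWithStats(m.astype(np.uint8)); return [(s[i,4],c[i].round(1),s[i,:4]) for i in range(1,n) if s[i,4]>=minA]
def totool(p,s=None):
    "world target TCP -> tool shift"
    s=s or read_state(); return s["tcp_rot"].T@(np.asarray(p)-s["position"])
E
python3 - <<'E'
from h import *
D={c:capture(c) for c in("scene","top")}
C={}
for c,d in D.items():
    H=hsv(d); h,s,v=H[...,0].astype(int),H[...,1],H[...,2]
    red=((h<4)|(h>174))&(s>170)&(v>70); orr=(h>=5)&(h<14)&(s>180)&(v>90)
    print(c,"red",blobs(red)); print("or",blobs(orr)); print("ylw",blobs((h>22)&(h<34)&(s>80)&(v>90)))
    blk=(v<45); print("blk",[b for b in blobs(blk) if (250<b[1][0]<290 and 170<b[1][1]<210) or (360<b[1][0]<400 and 190<b[1][1]<215)])
    m=((h>22)&(h<34)&(s>60)&(v>90)); pts=[]
d=D["top"];H=hsv(d); h,s,v=H[...,0].astype(int),H[...,1],H[...,2]
m=((h>22)&(h<34)&(s>60)&(v>90)); m[:,:345]=0;m[:,442:]=0;m[:185]=0;m[252:]=0
P=np.argwhere(m)[:,::-1]
r=cv2.minAreaRect(P.astype(np.float32)); bx=cv2.boxPoints(r); print(r,bx)
print([atz(d,b,0.012)[:2].round(4) for b in bx])
for t in("reamer","juicer"):
    for c in D:
        print(t,c,[(round(float(r["p"]),2),np.array(r["at"]).round(1)) for r in trace(c,t)])
E
```

```text
scene red [(np.int32(344), array([516. ,  94.1]), array([503,  87,  27,  16], dtype=int32)), (np.int32(26), array([257.7, 187.4]), array([256, 182,   4,  11], dtype=int32)), (np.int32(19), array([295.4, 271.1]), array([294, 269,   4,   5], dtype=int32))]
or [(np.int32(172), array([220.5, 189.7]), array([214, 183,  14,  15], dtype=int32)), (np.int32(84), array([224.5, 247.6]), array([220, 243,  10,  11], dtype=int32))]
ylw [(np.int32(58), array([115.9,  18. ]), array([113,  11,   7,  15], dtype=int32)), (np.int32(86), array([236. , 151.5]), array([231, 147,  12,  11], dtype=int32)), (np.int32(45), array([622.9, 162.9]), array([615, 161,  17,   5], dtype=int32)), (np.int32(204), array([624.2, 185.9]), array([612, 167,  28,  49], dtype=int32)), (np.int32(609), array([240.7, 221. ]), array([197, 211,  91,  20], dtype=int32))]
blk [(np.int32(47), array([382.5, 204.2]), array([380, 199,   6,  10], dtype=int32))]
top red [(np.int32(33), array([378.2, 219.1]), array([376, 214,   5,  12], dtype=int32))]
or [(np.int32(17), array([395.6, 169.7]), array([394, 166,   4,   8], dtype=int32)), (np.i
[... 636 characters left out ...]
dtype=int32))]
blk [(np.int32(21), array([270.7, 190.4]), array([269, 188,   5,   6], dtype=int32))]
((392.7702331542969, 218.80615234375), (41.128936767578125, 78.64472961425781), 78.31063079833984) [[350.09692 206.63512]
 [427.1106  190.70125]
 [435.44354 230.97719]
 [358.42987 246.91106]]
[array([ 0.5082, -0.0881]), array([ 0.5671, -0.3597]), array([ 0.4247, -0.3831]), array([ 0.3678, -0.1158])]
reamer scene [(0.89, array([218.8, 193.7])), (0.85, array([237.4, 157.3])), (0.56, array([227.6, 249.2]))]
reamer top [(0.71, array([403.2, 268.5])), (0.49, array([412.4, 214.2]))]
juicer scene [(0.92, array([379.5, 212.9]))]
juicer top [(0.7, array([274. , 191.5])), (0.55, array([342.2, 142.8]))]
```

Run:
```python
from h import *
D={c:capture(c) for c in("scene","top")}
t,s=D["top"],D["scene"]
print("paddle tri",tri([(t,(378.2,219.1)),(s,(257.7,187.4))]),atz(t,(378.2,219.1),.085),atz(s,(257.7,187.4),.08))
print("reamer tri",tri([(t,(410.2,212.4)),(s,(220.5,190))]),atz(t,(410.2,212.4),.1))
print("spindle",tri([(t,(270.7,190.4)),(s,(382.5,204.2))]),atz(t,(270.7,190.4),.15))
for n,p in (("tin",(320.5,226)),("strainer",(467,227))): print(n,atz(t,p,.02))
```

```text
paddle tri [ 0.45459075 -0.17675152  0.08116105] [ 0.45397192 -0.17574399  0.085     ] [ 0.45358453 -0.17749182  0.08      ]
reamer tri [ 0.47616045 -0.28147879  0.0915738 ] [ 0.4747496  -0.27957844  0.1       ]
spindle [0.54096301 0.1802486  0.12237569] [0.53502061 0.17653314 0.15      ]
tin [0.43824553 0.0151345  0.02      ]
strainer [ 0.43820598 -0.4905234   0.02      ]
```

Run:
```python
from h import *
s=read_state(); d=capture("wrist"); K,r,t=cam(d); c=-r.T@t
T=s["tcp_rot"]
print("cam in tool",T.T@(c-s["position"]),"\naxes cam in tool\n",(T.T@r.T).round(3))
off=T.T@(c-s["position"])
for tgt,z in (((0.537,0.178),0.30),):
    # tcp such that camera above target shifted
    p=np.array([tgt[0],tgt[1],z]); print(totool(p,s), (T@off))
```

```text
cam in tool [-0.16181906  0.06899619 -0.00062595] 
axes cam in tool
 [[ 0.    -0.256  0.967]
 [-0.002 -0.967 -0.256]
 [ 1.    -0.002 -0.001]]
[-0.07745189 -0.48149432 -0.32791009] [-0.06728209  0.01530272  0.16181849]
```

>>> play_rows(
  rows=[
    [[-0.01, -0.04, -0.028, 0, 0, 0, 0.087], [-0.01, -0.08, -0.055, 0, 0, 0, 0.087], [-0.01, -0.12, -0.082, 0, 0, 0, 0.087], [-0.01, -0.16, -0.11, 0, 0, 0, 0.087], [-0.01, -0.2, -0.137, 0, 0, 0, 0.087], [-0.01, -0.24, -0.164, 0, 0, 0, 0.087], [-0.01, -0.28, -0.19, 0, 0, 0, 0.087], [-0.01, -0.32, -0.218, 0, 0, 0, 0.087], [-0.01, -0.36, -0.245, 0, 0, 0, 0.087], [-0.01, -0.42, -0.286, 0, 0, 0, 0.087], [-0.01, -0.481, -0.328, 0, 0, 0, 0.087], [-0.01, -0.481, -0.328, 0, 0, 0, 0.087]],
  ],
)

```text
time_s: 3.0
position: [0.538, 0.1761, 0.2328]
tcp_rot: [[0.001, -0.973, 0.231], [0.0, 0.231, 0.973], [-1.0, -0.001, 0.0]]
force: [0.7, 0.4, 0.4]
opening: 1.001
```

Run:
```python
from h import *
s=read_state(); print(s["time_s"],s["position"]); d=capture("wrist"); save(d,"w1"); 
p=proj(d,[(0.537,0.178,.16),(0.537,0.178,.124)]);print(p)
c=p[1].astype(int); save(d,"w1c",(c[0]-100,c[1]-75,c[0]+100,c[1]+75),4)
for n in("spindle_tip","juicer_spindle","juicer"): print(n,[(round(float(r["p"]),2),r["at"],r["mask"].sum()) for r in trace("wrist",n)])
```

```text
3.0 [0.53800854 0.17606516 0.23279777]
[[322.73593813 208.7559558 ]
 [322.33845057 197.30828962]]
spindle_tip [(0.97, [324.6, 199.3], np.int64(825))]
juicer_spindle [(0.95, [323.5, 205.4], np.int64(819))]
juicer [(0.73, [317.4, 188.8], np.int64(23602))]
```

View pics/w1.png

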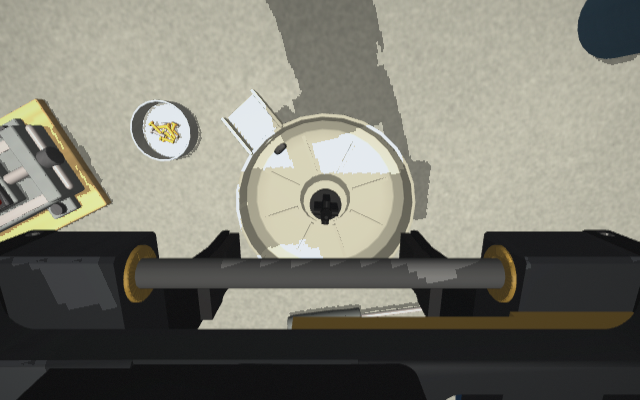

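View pics/w1c.png

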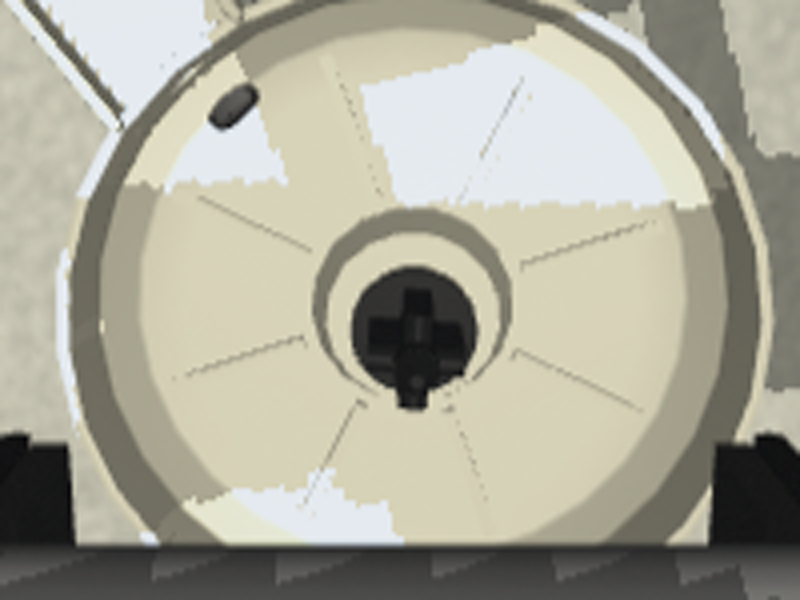

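The dish shows with the black spindle at about (325,204), its cross nearly along the image axes. I'll stretch the contrast to measure its yaw.

```bash
cat >> h.py <<'E'
def crosspts(x,y,z,yaw,L=.010,w=.003):
    base=[(w,w),(L,w),(L,-w),(w,-w),(w,-L),(-w,-L),(-w,-w),(-L,-w),(-L,w),(-w,w),(-w,L),(w,L)]
    c,s=np.cos(yaw),np.sin(yaw); return np.array([(x+c*a-s*b,y+s*a+c*b,z) for a,b in base])
def circ(x,y,z,r): 
    t=np.linspace(0,2*np.pi,48,endpoint=False); return np.c_[x+r*np.cos(t),y+r*np.sin(t),0*t+z]
def stretch(d,c,half,f,gain):
    a=d["pixels"][c[1]-half[1]:c[1]+half[1],c[0]-half[0]:c[0]+half[0],::-1].astype(float)
    a=np.clip(a*gain,0,255).astype(np.uint8); return cv2.resize(a,None,fx=f,fy=f,interpolation=cv2.INTER_CUBIC)
E
python3 - <<'E'
from h import *
d=capture("wrist"); c=(325,205); f=12
m=trace("wrist","spindle_tip")[0]["mask"]
img=stretch(d,c,(30,24),f,3.5)
b=img.copy()
for yaw,col in((np.radians(13.3),(0,255,0)),):
  for z in(.148,.124):
    q=proj(d,crosspts(.5375,.1765,z,yaw)); q=(q-[c[0]-30,c[1]-24]+.5)*f
    cv2.polylines(b,[q.astype(int)],True,col if z>.13 else (255,0,0),1)
q=(proj(d,circ(.5375,.1765,.124,.014))-[c[0]-30,c[1]-24]+.5)*f; cv2.polylines(b,[q.astype(int)],True,(0,0,255),1)
q=(proj(d,circ(.5375,.1765,.154,.0047))-[c[0]-30,c[1]-24]+.5)*f; cv2.polylines(b,[q.astype(int)],True,(0,255,255),1)
cv2.imwrite("pics/w1s.png",b);cv2.imwrite("pics/w1t.png",img)
E
```

```text
(no output)
```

View pics/w1s.png

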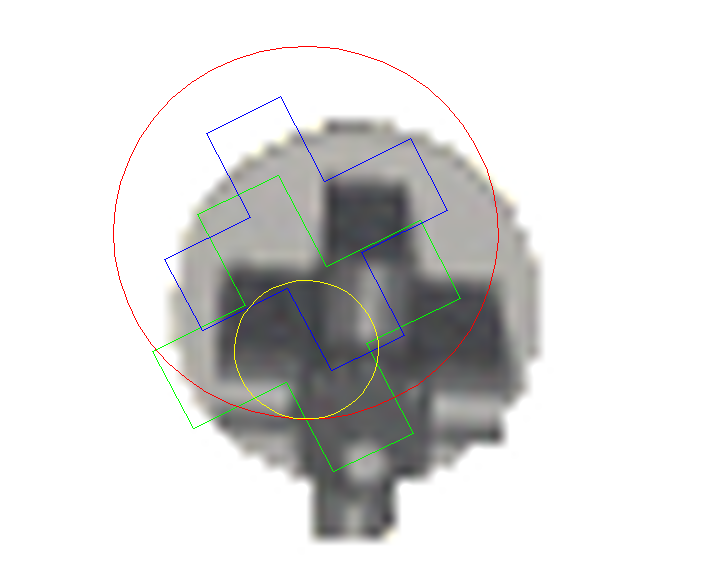

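View pics/w1t.png

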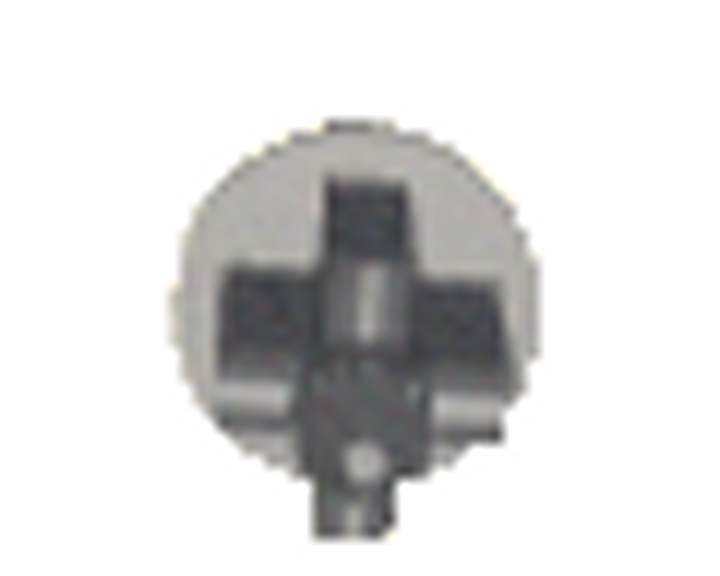

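```bash
cat > fit.py <<'E'
from h import *
from scipy.optimize import minimize
def render(d,c,half,x,y,yaw,z0=.124,ss=6):
    W,Hh=half[0]*2*ss,half[1]*2*ss
    im=np.full((Hh,W),255,np.uint8)
    T=lambda P:((proj(d,P)-[c[0]-half[0],c[1]-half[1]]+.5)*ss*16).round().astype(np.int32)
    def hull(P,v):
        cv2.fillConvexPoly(im,cv2.convexHull(T(P)),v,cv2.LINE_AA,4)
    hull(circ(x,y,z0,.014),180)
    for k in (0,1):
        a=yaw+k*np.pi/2; u=np.array([np.cos(a),np.sin(a)]);n=np.array([-u[1],u[0]])
        P=[(x+s*.010*u[0]+t*.003*n[0],y+s*.010*u[1]+t*.003*n[1],z0+z) for s in(-1,1) for t in(-1,1) for z in (0,.022)]
        hull(np.array(P),70)
        hull(np.array([(x+s*.010*u[0],y+s*.010*u[1],z0+.024) for s in(-1,1)]+P[1::2]),70)
    hull(np.vstack([circ(x,y,z0+.02,.0047),circ(x,y,z0+.030,.0047),circ(x,y,z0+.036,.002)]),70)
    return cv2.resize(im,None,fx=1/ss,fy=1/ss,interpolation=cv2.INTER_AREA).astype(float)
if __name__=="__main__":
    d=capture("wrist"); c=(325,205); half=(30,24)
    g=d["pixels"][c[1]-24:c[1]+24,c[0]-30:c[0]+30].max(2).astype(float)
    g=np.clip(g*3.5,0,255)
    g=np.where(g<140,70,g) 
    best=None
    for y0 in range(-45,45,6):
        f=lambda q:((render(d,c,half,q[0]*.01+.535,q[1]*.01+.174,np.radians(q[2]*10),.124+q[3]*.01)-g)**2).mean()+20*q[3]**2*10
        for st in((0,0),(.4,-.4),(-.6,0)):
            r=minimize(f,[st[0],st[1],y0/10,0],method="Nelder-Mead",options=dict(maxiter=200,initial_simplex=np.array([[st[0],st[1],y0/10,0]]+[[st[0]+.3*(i==0),st[1]+.3*(i==1),y0/10+.4*(i==2),.2*(i==3)] for i in range(4)])))
            if best is None or r.fun<best.fun: best=r
    q=best.x; print(best.fun,q[0]*.01+.535,q[1]*.01+.174,q[2]*10,.124+q[3]*.01)
    m=render(d,c,half,q[0]*.01+.535,q[1]*.01+.174,np.radians(q[2]*10),.124+q[3]*.01)
    cv2.imwrite("pics/fit.png",cv2.resize(np.hstack([g,m]).astype(np.uint8),None,fx=6,fy=6,interpolation=cv2.INTER_NEAREST))
E
time python3 fit.py
```

```text
270.2594300377123 0.5441320690511486 0.17859327275818412 -17.967840142851973 0.12169528681479053
real	0m29.722s
user	0m26.300s
sys	0m0.236s
```

View pics/fit.png

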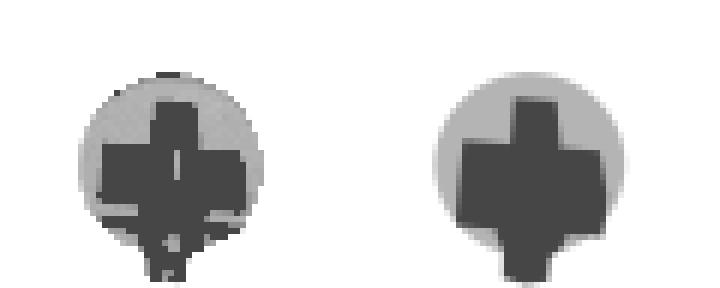

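Fitted spindle: (0.544, 0.1786), yaw -18° mod 90. Next I look over the vise.

>>> play_rows(
  rows=[
    [[0, -0.004, -0.04, -2, 0, 0, 0.087], [0, -0.008, -0.08, -5, 0, 0, 0.087], [0, -0.012, -0.12, -8, 0, 0, 0.087], [0, -0.016, -0.165, -11, 0, 0, 0.087], [0, -0.02, -0.21, -14, 0, 0, 0.087], [0, -0.024, -0.255, -17, 0, 0, 0.087], [0, -0.028, -0.3, -20, 0, 0, 0.087], [0, -0.032, -0.345, -23, 0, 0, 0.087], [0, -0.036, -0.39, -25, 0, 0, 0.087], [0, -0.04, -0.43, -25, 0, 0, 0.087], [0, -0.044, -0.458, -25, 0, 0, 0.087], [0, -0.044, -0.458, -25, 0, 0, 0.087]],
  ],
)

```text
time_s: 4.55
position: [0.4741, -0.2802, 0.2328]
tcp_rot: [[0.001, -0.98, -0.2], [-0.002, -0.2, 0.98], [-1.0, -0.001, -0.003]]
force: [0.1, 1.1, -0.7]
opening: 1.001
```

Run:
```python
from h import *
s=read_state(); print(s["time_s"],s["position"],s["joint_positions"]); d=capture("wrist"); save(d,"w2"); 
p=proj(d,[(0.475,-0.28,.126),(0.454,-0.176,.091)]);print(p)
c=p[0].astype(int); save(d,"w2c",(c[0]-70,c[1]-50,c[0]+70,c[1]+50),5)
for n in("reamer","vise_paddle","reamer_grip"): print(n,[(round(float(r["p"]),2),r["at"],r["mask"].sum()) for r in trace("wrist",n)])
```

```text
4.55 [ 0.47408107 -0.28023556  0.2328298 ] [-4.21904079e+01  2.37263415e+01  9.22637574e+01 -5.01615425e-02
  6.38635453e+01 -1.43729935e+02]
[[321.09365607 200.93037096]
 [430.04190473 191.96985868]]
reamer [(0.9, [314.8, 303.6], np.int64(563)), (0.83, [317.5, 196.2], np.int64(2043)), (0.77, [369.8, 19.1], np.int64(2009))]
vise_paddle [(0.61, [378.4, 183.5], np.int64(5405))]
reamer_grip [(0.88, [317.7, 194.7], np.int64(2055)), (0.88, [369.3, 17.7], np.int64(2053)), (0.58, [315.7, 304.2], np.int64(541))]
```

View pics/w2.png

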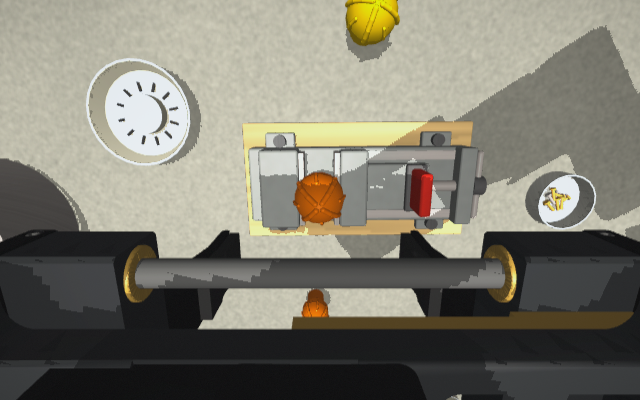

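View pics/w2c.png

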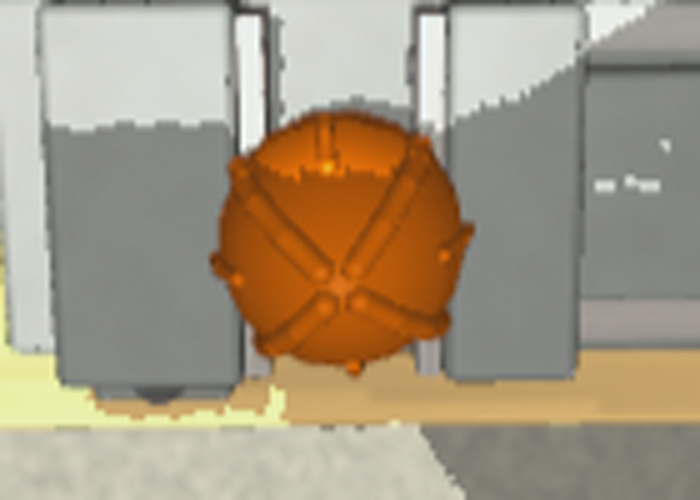

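The wrist view shows the vise, with the large orange reamer at (319,197) and the red paddle at (423,192). Look-alikes are the yellow one (371,18) and the small orange one (315,304). Thick ribs stand at roughly 45° to the vise.

Run:
```python
from h import *
d=capture("wrist")
px=np.array([(240,165),(422,148),(443,325),(265,345)])/5+[251,150]-0.4
for z in(.097,.102,.106):
    W=np.array([atz(d,p,z)[:2] for p in px]); c=W.mean(0)
    a=[np.degrees(np.arctan2(*(W[i]-W[j])[::-1])) for i,j in((0,2),(1,3))]
    print(z,c.round(4),np.linalg.norm(W-c,axis=1).round(4),np.round(a,1),np.mod(a,90))
print("tip",atz(d,np.array((340,288))/5+[251,150]-.4,.126))
# paddle
H=hsv(d); h,s,v=H[...,0].astype(int),H[...,1],H[...,2]
red=((h<4)|(h>174))&(s>170)&(v>50)
for b in blobs(red,40): print(b)
# vise jaws edge lines: paddle corners
m=red.copy(); m[:,:395]=0; m[:,450:]=0
r=cv2.minAreaRect(np.argwhere(m)[:,::-1].astype(np.float32)); print(r)
save(d,"w2p",(380,140,480,240),6)
```

```text
0.097 [ 0.4802 -0.2755] [0.0252 0.0245 0.025  0.0248] [-117.4  154. ] [62.55050858 63.98318274]
0.102 [ 0.4789 -0.2758] [0.0248 0.024  0.0246 0.0244] [-117.4  154. ] [62.55050858 63.98318274]
0.106 [ 0.4779 -0.276 ] [0.0244 0.0237 0.0243 0.0241] [-117.4  154. ] [62.55050858 63.98318274]
tip [ 0.48024206 -0.27594206  0.126     ]
(np.int32(861), array([415.8, 192.2]), array([405, 170,  23,  47], dtype=int32))
((415.58966064453125, 192.9241485595703), (20.595279693603516, 45.924156188964844), 4.763641834259033)
```

View pics/w2p.png

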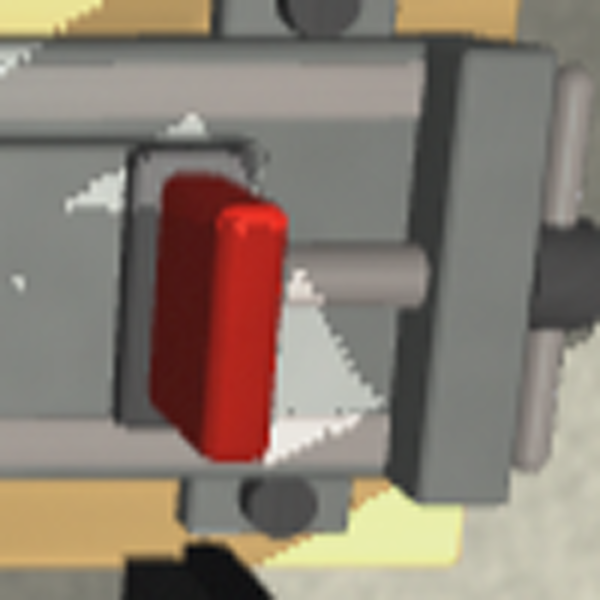

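Run:
```python
from h import *
d=capture("wrist");s=read_state()
px=np.array([(216,208),(288,208),(270,460),(205,460)])/6+[380,140]-.4
W=np.array([atz(d,p,.091)[:2] for p in px]); print(W.round(4)); c=W.mean(0); print(c)
u=(W[0]+W[1]-W[2]-W[3])/2; print("len",np.linalg.norm(u),"ang x",np.degrees(np.arctan2(u[1],u[0]))%180, np.linalg.norm(W[0]-W[1]),np.linalg.norm(W[2]-W[3]))
r=np.array([.480,-.276]); v=c-r; print(np.linalg.norm(v),np.degrees(np.arctan2(v[1],v[0])))
print(totool([c[0],c[1],.063],s))
```

```text
[[ 0.439  -0.1896]
 [ 0.4367 -0.1783]
 [ 0.4779 -0.1691]
 [ 0.4801 -0.1796]]
[ 0.45842274 -0.17915991]
len 0.04220333072833527 ang x 13.096644254972091 0.011517998904899901 0.010762748730444102
0.09921482026530085 102.56107564087318
[ 0.16967245 -0.00474111  0.09763706]
```

>>> play_rows(
  rows=[
    [[0.01, -0.002, 0.04, -1, 0, 0, 0.045], [0.03, -0.004, 0.08, -1, 0, 0, 0.045], [0.06, -0.004, 0.098, -1, 0, 0, 0.045], [0.09, -0.004, 0.098, -1, 0, 0, 0.045], [0.115, -0.004, 0.098, -1, 0, 0, 0.045], [0.115, -0.004, 0.098, -1, 0, 0, 0.045]],
  ],
)

```text
time_s: 5.45
position: [0.4559, -0.1784, 0.1153]
tcp_rot: [[-0.006, -0.975, -0.221], [0.004, -0.221, 0.975], [-1.0, 0.005, 0.005]]
force: [-0.9, 1.1, -0.0]
opening: 0.561
```

Run:
```python
from h import *
s=read_state(); print(s["time_s"],s["position"],s["joint_positions"],s["opening"]*87)
for c in("wrist","top","scene"):
  d=capture(c); save(d,"p_"+c)
  if c=="scene": save(d,"p_sc",(190,150,310,240),6)
  print(proj(d,[s["position"],(.457,-.178,.091)]))
```

```text
5.45 [ 0.45586458 -0.1783867   0.11527121] [-3.44783647e+01  2.98982472e+01  1.06770260e+02  3.08444743e-03
  4.37291117e+01 -1.37258122e+02] 48.844208547681426
[[321.27908855 248.97612712]
 [321.09955143 235.33737814]]
[[380.22589243 217.16525804]
 [379.10413562 217.93162894]]
[[255.93096489 180.07965615]
 [256.9724757  185.85070343]]
```

View pics/p_wrist.png

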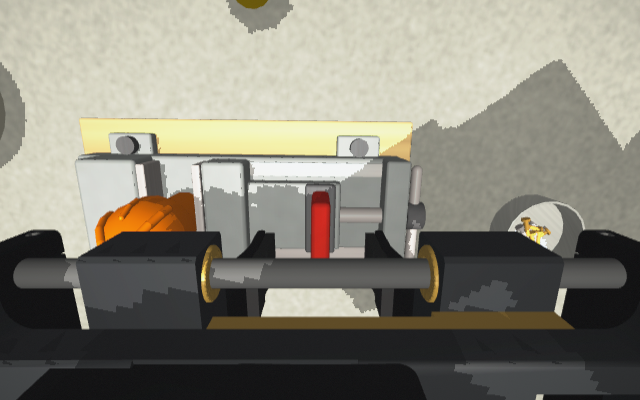

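View pics/p_sc.png

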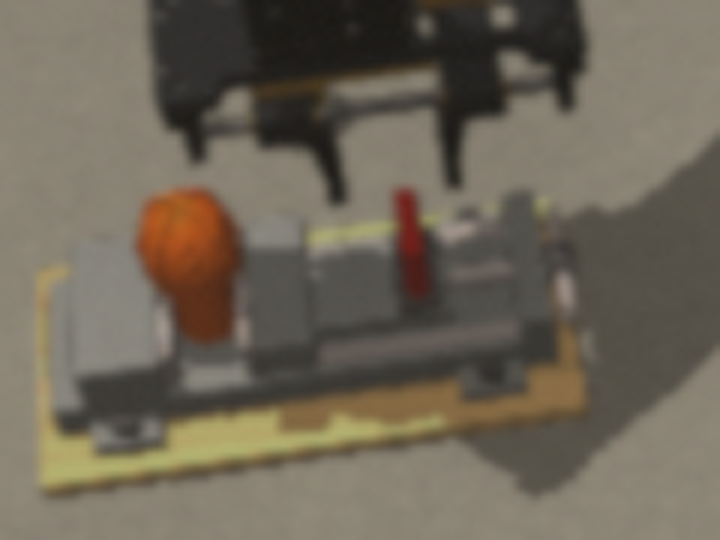

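>>> play_rows(
  rows=[
    [[0.025, 0, 0, 0, 0, 0, 0.045], [0.049, 0, 0, 0, 0, 0, 0.045], [0.049, 0, 0, 0, 0, 0, 0.045], [0.049, 0, 0, 0, 0, 0, 0.0], [0.049, 0, 0, 0, 0, 0, 0.0], [0.049, 0, 0, 0, 0, 0, 0.0], [0.049, 0, 0, 0, 0, 0, 0.0], [0.049, 0, 0, 0, 0, 0, 0.0], [0.049, 0, 0, 0, 0, 0, 0.0]],
  ],
)

```text
time_s: 6.5
position: [0.4568, -0.1777, 0.0691]
tcp_rot: [[-0.002, -0.976, -0.216], [0.006, -0.216, 0.976], [-1.0, 0.0, 0.006]]
force: [1.7, 10.1, 6.3]
opening: 0.136
```

>>> play_rows(
  rows=[
    [[0, 0, 0.006, 0, 0, 0, 0.0], [0, 0, 0.012, 0, 0, 0, 0.0], [0, 0, 0.018, 0, 0, 0, 0.0], [0, 0, 0.024, 0, 0, 0, 0.0], [0, 0, 0.03, 0, 0, 0, 0.0], [0, 0, 0.036, 0, 0, 0, 0.0], [0, 0, 0.037, 0, 0, 0, 0.0], [0, 0, 0.037, 0, 0, 0, 0.0], [0, 0, 0.037, 0, 0, 0, 0.0]],
  ],
)

```text
time_s: 7.4
position: [0.4503, -0.1464, 0.0691]
tcp_rot: [[0.002, -0.976, -0.219], [-0.002, -0.219, 0.976], [-1.0, -0.001, -0.003]]
force: [-1.2, -5.2, 1.2]
opening: 0.138
```

Run:
```python
from h import *
s=read_state(); print(s["time_s"],s["position"],s["opening"]*87)
for c in("wrist","scene"):
  d=capture(c); save(d,"q_"+c)
  if c=="scene": save(d,"q_sc",(190,150,310,240),6)
```

```text
7.4 [ 0.4502747  -0.14640981  0.06909455] 11.998755402460816
```

View pics/q_wrist.png

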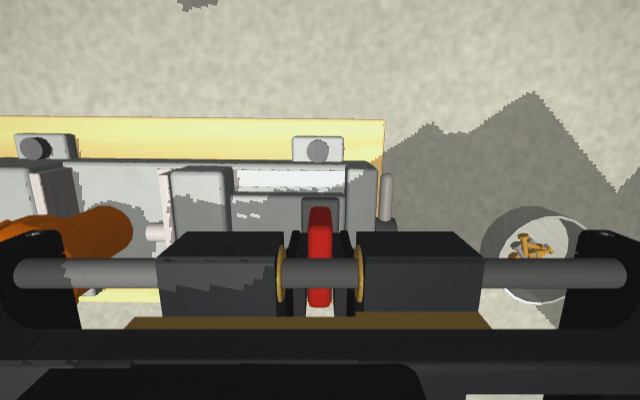

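View pics/q_sc.png

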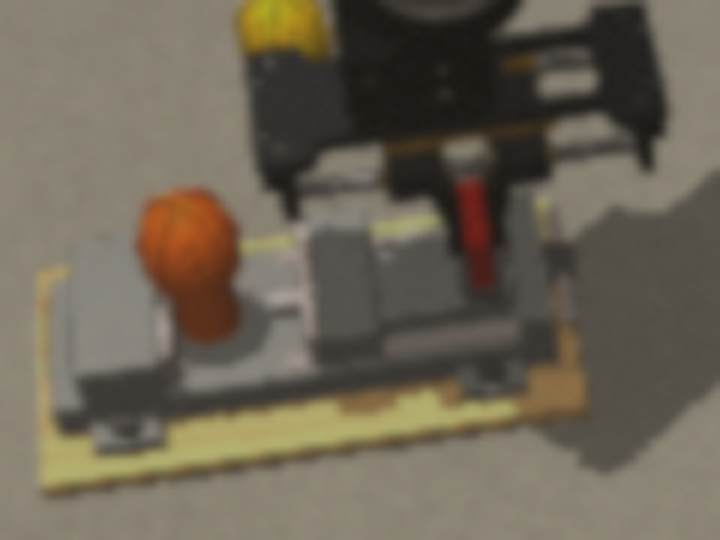

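>>> play_rows(
  rows=[
    [[0, 0, 0, 0, 0, 0, 0.035], [0, 0, 0, 0, 0, 0, 0.035], [0, 0, 0, 0, 0, 0, 0.035], [-0.03, 0, 0, 0, 0, 0, 0.04], [-0.065, 0, 0, 0, 0, 0, 0.06], [-0.1, 0, 0, 0, 0, 0, 0.087], [-0.1, 0, -0.04, 0, 0, 0, 0.087], [-0.1, 0, -0.08, 0, 0, 0, 0.087], [-0.1, 0, -0.12, 0, 0, 0, 0.087], [-0.1, 0, -0.136, 0, 0, 0, 0.087], [-0.1, 0, -0.136, 0, 0, 0, 0.087]],
  ],
)

```text
time_s: 8.6
position: [0.4799, -0.2794, 0.1683]
tcp_rot: [[0.001, -0.976, -0.217], [-0.0, -0.217, 0.976], [-1.0, -0.001, -0.001]]
force: [-0.7, 1.0, 0.4]
opening: 0.969
```

Run:
```python
from h import *
s=read_state(); print(s["time_s"],s["position"],s["joint_positions"],s["opening"]*87)
for c in("wrist","top"):
  d=capture(c); save(d,"r_"+c)
  if c=="wrist": save(d,"r_wc",(220,130,420,280),4)
  print(proj(d,[s["position"],(.480,-.279,.126)]))
```

```text
8.6 [ 0.47986321 -0.27937393  0.1682978 ] [-4.17414099e+01  2.89410690e+01  9.53630543e+01  4.89987838e-03
  5.56487126e+01 -1.44272530e+02] 84.34118525006978
[[321.34469711 248.94810256]
 [321.58153315 224.19355554]]
[[414.43234702 207.30358093]
 [411.57883914 209.50674356]]
```

View pics/r_wc.png

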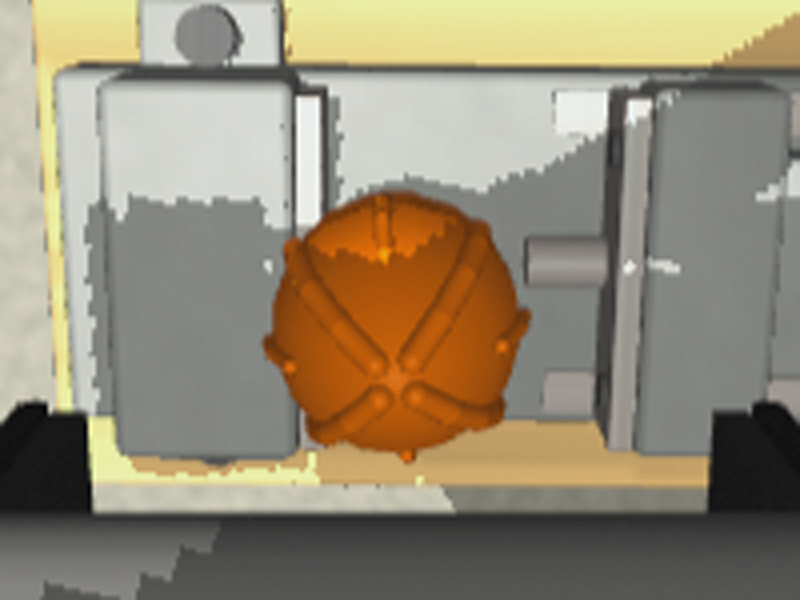

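Run:
```python
from h import *
d=capture("wrist");s=read_state()
px=np.array([(294,248),(480,235),(495,412),(322,432)])/4+[220,130]-.4
for z in(.097,.103):
    W=np.array([atz(d,p,z)[:2] for p in px]); c=W.mean(0)
    a=[np.degrees(np.arctan2(*(W[i]-W[j])[::-1])) for i,j in((0,2),(1,3))]
    print(z,c.round(4),np.linalg.norm(W-c,axis=1).round(4),np.mod(a,90))
print("tip",atz(d,np.array((396,385))/4+[220,130]-.4,.126))
z=s["tcp_rot"][:,2]; print("jaw yaw",np.degrees(np.arctan2(z[1],z[0])))
```

```text
0.097 [ 0.4794 -0.2768] [0.0255 0.0245 0.0246 0.0248] [62.10477905 64.9894486 ]
0.103 [ 0.4777 -0.2772] [0.0249 0.0239 0.0239 0.0241] [62.10477905 64.9894486 ]
tip [ 0.47982359 -0.27703271  0.126     ]
jaw yaw 102.70257429931948
```

>>> play_rows(
  rows=[
    [[0.03, -0.001, -0.001, 0, 0, 0, 0.087], [0.06, -0.001, -0.001, 0, 0, 0, 0.087], [0.085, -0.001, -0.001, 0, 0, 0, 0.087], [0.097, -0.001, -0.001, 0, 0, 0, 0.087], [0.097, -0.001, -0.001, 0, 0, 0, 0.087]],
  ],
)

```text
time_s: 9.25
position: [0.4794, -0.276, 0.0701]
tcp_rot: [[-0.004, -0.975, -0.22], [0.003, -0.22, 0.975], [-1.0, 0.003, 0.004]]
force: [-0.2, 0.8, 0.7]
opening: 1.004
```

Run:
```python
from h import *
s=read_state(); print(s["time_s"],s["position"],s["force"])
for c in("wrist","scene"):
  d=capture(c); save(d,"s_"+c)
  if c=="scene": save(d,"s_sc",(180,130,300,230),6)
```

```text
9.25 [ 0.47940315 -0.27602423  0.07013029] [-0.17318151  0.80776623  0.74756655]
```

View pics/s_wrist.png

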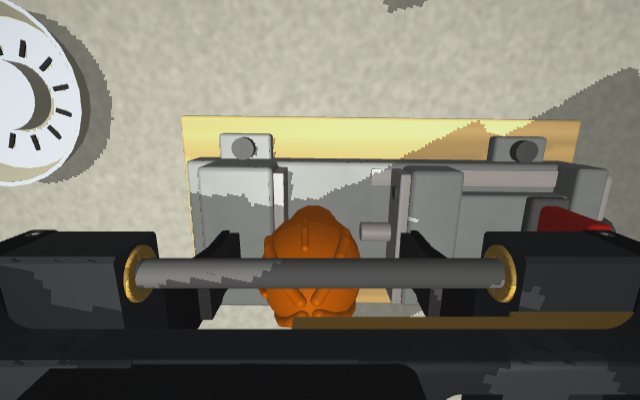

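View pics/s_sc.png

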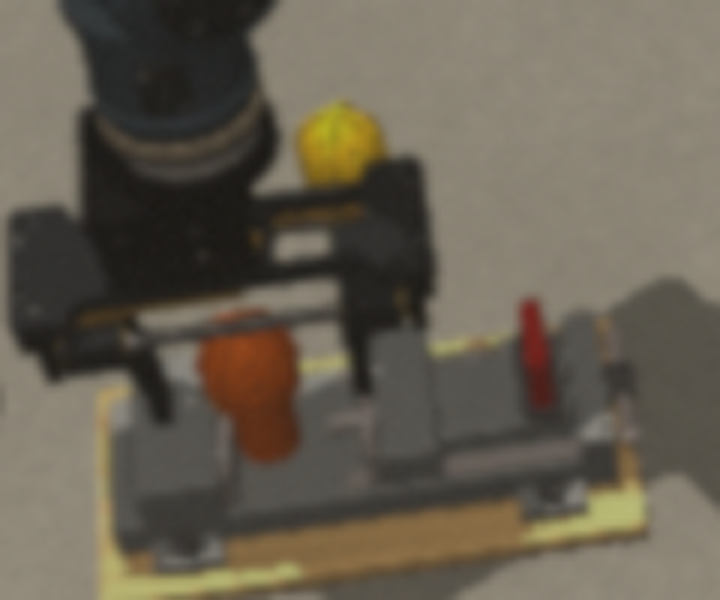

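The reamer sits about 9 px (about 3.5 mm) left of the finger centre, so I recentre and then close.

>>> play_rows(
  rows=[
    [[0, 0, -0.0035, 0, 0, 0, 0.087], [0, 0, -0.0035, 0, 0, 0, 0.06], [0, 0, -0.0035, 0, 0, 0, 0.055], [0, 0, -0.0035, 0, 0, 0, 0.0], [0, 0, -0.0035, 0, 0, 0, 0.0], [0, 0, -0.0035, 0, 0, 0, 0.0], [0, 0, -0.0035, 0, 0, 0, 0.0], [0, 0, -0.0035, 0, 0, 0, 0.0], [0, 0, -0.0035, 0, 0, 0, 0.0], [0, 0, -0.0035, 0, 0, 0, 0.0]],
  ],
)

```text
time_s: 10.35
position: [0.4808, -0.2806, 0.0715]
tcp_rot: [[-0.001, -0.976, -0.219], [0.002, -0.219, 0.976], [-1.0, 0.001, 0.002]]
force: [-0.4, 4.7, 4.0]
opening: 0.542
```

Run:
```python
from h import *
s=read_state(); print(s["time_s"],s["position"],s["force"],s["opening"]*87)
d=capture("wrist"); save(d,"t_w",(220,180,420,330),4)
```

```text
10.35 [ 0.48083446 -0.28062218  0.07154385] [-0.44617862  4.65641612  3.96548181] 47.191453215342406
```

View pics/t_w.png

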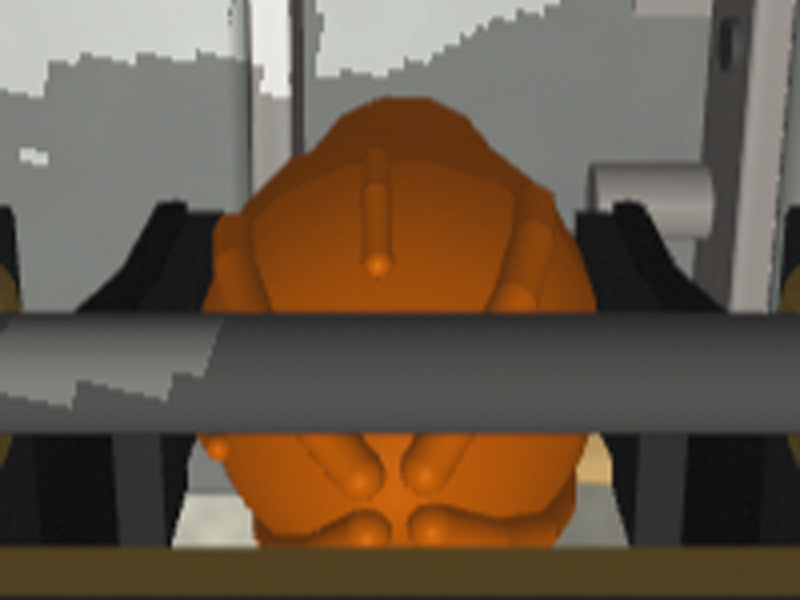

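>>> play_rows(
  rows=[
    [[-0.015, 0, 0, 0, 0, 0, 0.0], [-0.035, 0, 0, 0, 0, 0, 0.0], [-0.06, 0, 0, 0, 0, 0, 0.0], [-0.09, 0, 0, 0, 0, 0, 0.0], [-0.12, 0, 0, 0, 0, 0, 0.0], [-0.145, 0, 0, 0, 0, 0, 0.0], [-0.16, 0, 0, 0, 0, 0, 0.0], [-0.16, 0, 0, 0, 0, 0, 0.0]],
  ],
)

```text
time_s: 11.2
position: [0.4832, -0.2841, 0.2339]
tcp_rot: [[0.005, -0.976, -0.219], [-0.006, -0.219, 0.976], [-1.0, -0.004, -0.007]]
force: [-0.7, 0.9, -1.5]
opening: 0.538
```

Run:
```python
from h import *
s=read_state(); print(s["time_s"],s["position"],s["force"],s["opening"]*87)
d=capture("wrist"); save(d,"u_w",(220,180,420,330),4)
d=capture("scene"); save(d,"u_s",(180,110,300,220),6)
```

```text
11.2 [ 0.4831507  -0.28410556  0.23391665] [-0.65994131  0.86471373 -1.50606083] 46.836681726679224
```

View pics/u_w.png

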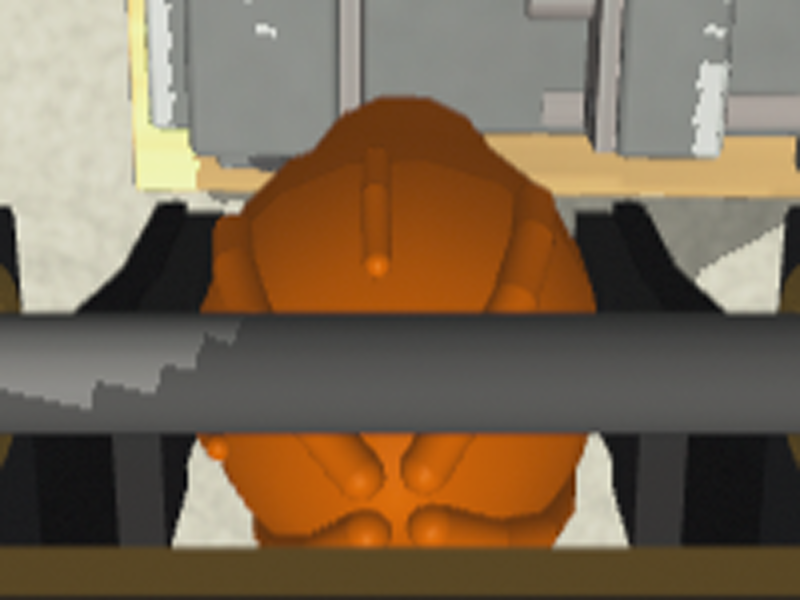

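View pics/u_s.png

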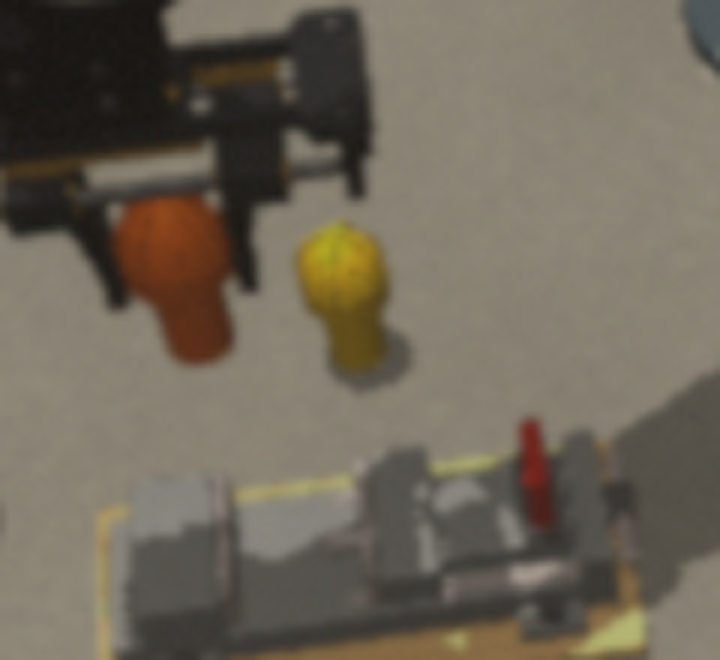

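Run:
```python
from h import *
for i in range(3):
    s=read_state(); d=capture("wrist"); K,r,t=cam(d); c=-r.T@t
    T=s["tcp_rot"]; print(s["position"],"camC",c.round(4),"in tool",(T.T@(c-s["position"])).round(4)); print((T.T@r.T).round(4).tolist())
# reamer tip in tool frame from pixel with nominal camera in tool
Tc=np.array([[0,-.256,.967],[0,-.967,-.256],[1,0,0]]); cc=np.array([-.1618,.069,0])
v=Tc@np.linalg.inv(K)@np.array([220+392/4-.4,180+503/4-.4,1]); k=(-.0545-cc[0])/v[0]; print("tip in tool",cc+k*v)
```

```text
[ 0.48144049 -0.28236506  0.23112406] camC [ 0.4139 -0.2981  0.393 ] in tool [-0.1618  0.0693 -0.0007]
[[0.0007, -0.2553, 0.9669], [-0.0019, -0.9669, -0.2553], [1.0, -0.0017, -0.0012]]
[ 0.48101571 -0.2818468   0.23044203] camC [ 0.4137 -0.2978  0.3923] in tool [-0.1618  0.0693 -0.0007]
[[0.0007, -0.2553, 0.9669], [-0.0019, -0.9669, -0.2553], [1.0, -0.0017, -0.0011]]
[ 0.48081901 -0.28160677  0.23014238] camC [ 0.4136 -0.2977  0.3921] in tool [-0.1618  0.0693 -0.0007]
[[0.0007, -0.2553, 0.9669], [-0.0019, -0.9669, -0.2552], [1.0, -0.0016, -0.0011]]
tip in tool [-5.45000000e-02 -9.47822270e-05 -7.29116318e-04]
```

>>> play_rows(
  rows=[
    [[0, -0.021, 0.04, -1, 0, 0, 0.0], [0, -0.042, 0.08, -2, 0, 0, 0.0], [0, -0.064, 0.12, -3, 0, 0, 0.0], [0, -0.085, 0.16, -4, 0, 0, 0.0], [0, -0.106, 0.2, -5, 0, 0, 0.0], [0, -0.127, 0.24, -6, 0, 0, 0.0], [0, -0.148, 0.28, -7, 0, 0, 0.0], [0, -0.17, 0.32, -8, 0, 0, 0.0], [0, -0.191, 0.36, -8.7, 0, 0, 0.0], [0, -0.212, 0.4, -8.7, 0, 0, 0.0], [0, -0.228, 0.43, -8.7, 0, 0, 0.0], [0, -0.237, 0.447, -8.7, 0, 0, 0.0]],
  ],
)

```text
time_s: 12.65
position: [0.6145, 0.2091, 0.23]
tcp_rot: [[-0.002, -0.93, -0.367], [0.0, -0.367, 0.93], [-1.0, 0.001, 0.001]]
force: [-0.4, -0.4, -1.5]
opening: 0.541
```

>>> play_rows(
  rows=[
    [[0, 0, 0, 0, 0, 0, 0.0], [0, 0, 0, 0, 0, 0, 0.0], [0, 0, 0, 0, 0, 0, 0.0], [0, 0, 0, 0, 0, 0, 0.0]],
  ],
)

```text
time_s: 13.05
position: [0.6145, 0.2046, 0.2315]
tcp_rot: [[-0.001, -0.932, -0.362], [-0.001, -0.362, 0.932], [-1.0, 0.001, -0.0]]
force: [0.6, -0.3, -1.0]
opening: 0.539
```

Run:
```python
from h import *
s=read_state(); print(s["time_s"],s["position"],s["joint_positions"],s["opening"]*87)
z=s["tcp_rot"][:,2]; print("jaw yaw",np.degrees(np.arctan2(z[1],z[0])))
d=capture("wrist"); save(d,"v_w"); print(proj(d,[(.544,.1786,.124)]))
print([(round(float(r["p"]),2),r["at"]) for r in trace("wrist","spindle_tip")])
```

```text
13.05 [0.61454558 0.20456887 0.2315103 ] [ 8.55559036e+00  3.15135502e+01  7.80210625e+01 -2.64357317e-02
  7.05045171e+01 -1.02678288e+02] 46.92416978991587
jaw yaw 111.24271501248818
[[322.37465742 110.14864519]]
[(0.68, [322.0, 104.8])]
```

View pics/v_w.png

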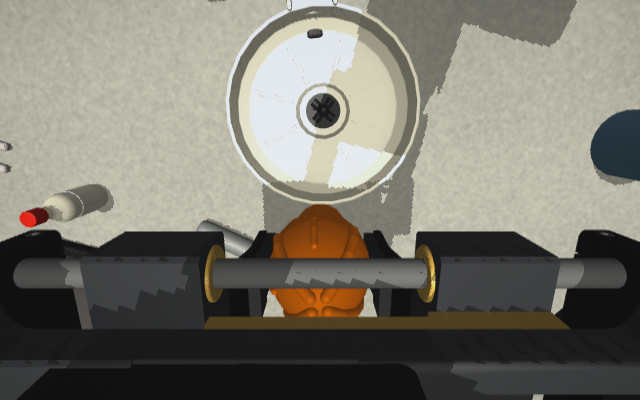

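The spindle now shows from nearly overhead at (323,110), with the held reamer at (318,260). I'll refit the spindle here.

```bash
cat > fit2.py <<'E'
from fit import *
d=capture("wrist"); s=read_state(); c=(323,110); half=(30,24); f=12
b=stretch(d,c,half,f,3.5)
g=d["pixels"][c[1]-24:c[1]+24,c[0]-30:c[0]+30].max(2).astype(float)
g=np.clip(g*3.5,0,255); g=np.where(g<140,70,g)
best=None
for y0 in range(-45,45,6):
    F=lambda q:((render(d,c,half,q[0]*.01+.544,q[1]*.01+.1786,np.radians(q[2]*10))-g)**2).mean()
    st=[0,0,y0/10]
    r=minimize(F,st,method="Nelder-Mead",options=dict(maxiter=200,initial_simplex=[st,[.3,0,y0/10],[0,.3,y0/10],[0,0,y0/10+.4]]))
    if best is None or r.fun<best.fun: best=r
q=best.x; x,y,yaw=q[0]*.01+.544,q[1]*.01+.1786,q[2]*10
print(best.fun,x,y,yaw,"tool shift",totool([x,y,.23],s))
for z,col in((.148,(0,255,0)),(.124,(255,0,0))):
    Q=(proj(d,crosspts(x,y,z,np.radians(yaw)))-[c[0]-30,c[1]-24]+.5)*f; cv2.polylines(b,[Q.astype(int)],True,col,1)
Q=(proj(d,circ(x,y,.124,.014))-[c[0]-30,c[1]-24]+.5)*f; cv2.polylines(b,[Q.astype(int)],True,(0,0,255),1)
cv2.imwrite("pics/f2.png",b)
E
python3 fit2.py
```

```text
1062.0092881944445 0.5442082372209585 0.1790704493869382 -16.712713967505383 tool shift [0.00177533 0.07520687 0.00120624]
```

View pics/f2.png

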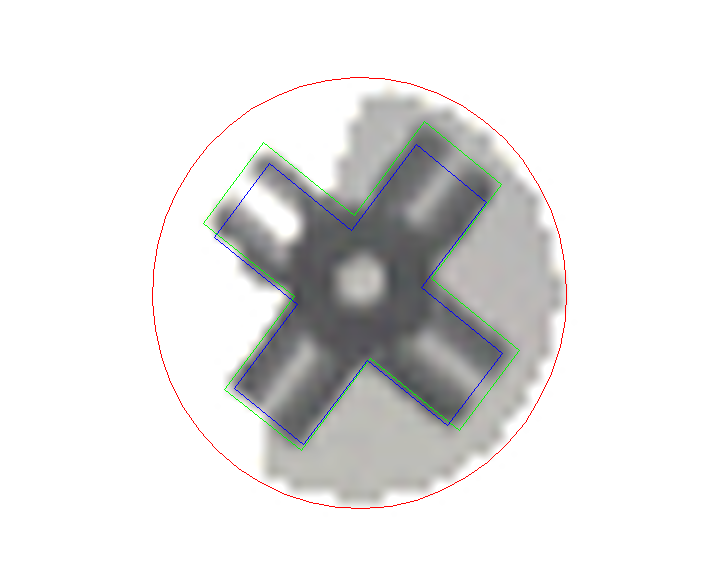

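>>> play_rows(
  rows=[
    [[0, 0.025, 0.001, -0.5, 0, 0, 0.0], [0, 0.05, 0.0015, -0.5, 0, 0, 0.0], [0, 0.068, 0.002, -0.5, 0, 0, 0.0], [0, 0.075, 0.002, -0.5, 0, 0, 0.0], [0.01, 0.075, 0.002, -0.5, 0, 0, 0.0], [0.02, 0.075, 0.002, -0.5, 0, 0, 0.0], [0.03, 0.075, 0.002, -0.5, 0, 0, 0.0], [0.03, 0.075, 0.002, -0.5, 0, 0, 0.0], [0.03, 0.075, 0.002, -0.5, 0, 0, 0.0], [0.03, 0.075, 0.002, -0.5, 0, 0, 0.0]],
  ],
)

```text
time_s: 14.2
position: [0.5446, 0.181, 0.2015]
tcp_rot: [[0.0, -0.928, -0.372], [0.0, -0.372, 0.928], [-1.0, -0.0, -0.0]]
force: [0.8, 1.0, -0.5]
opening: 0.546
```

Run:
```python
from h import *
s=read_state(); print(s["time_s"],s["position"],s["force"],s["opening"]*87, totool([.5443,.1790,.2],s))
d=capture("scene"); save(d,"x_s",(320,130,440,250),6)
d=capture("wrist"); save(d,"x_w")
```

```text
14.2 [0.54461508 0.18100219 0.20150795] [ 0.80082405  1.00701803 -0.54716708] 47.49919201266318 [ 0.00150763  0.00103871 -0.00174071]
```

View pics/x_s.png

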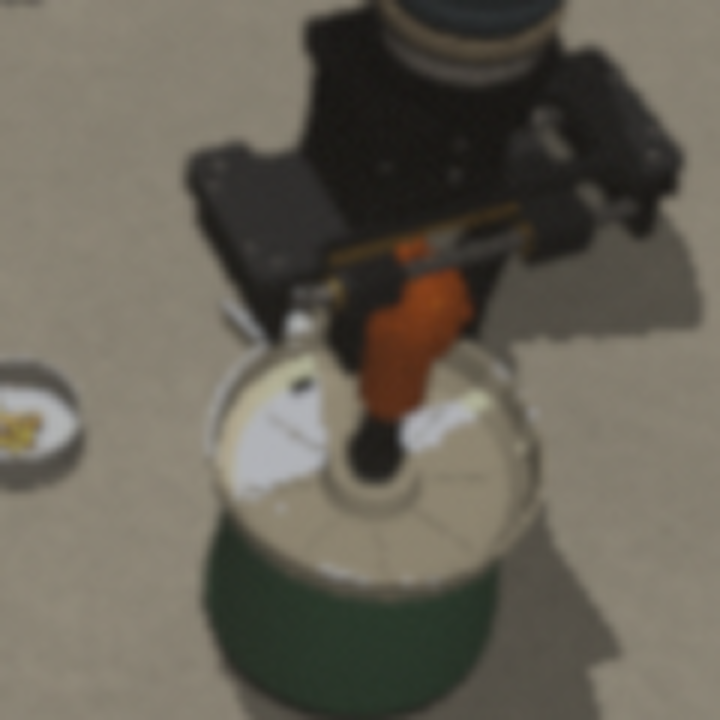

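View pics/x_w.png

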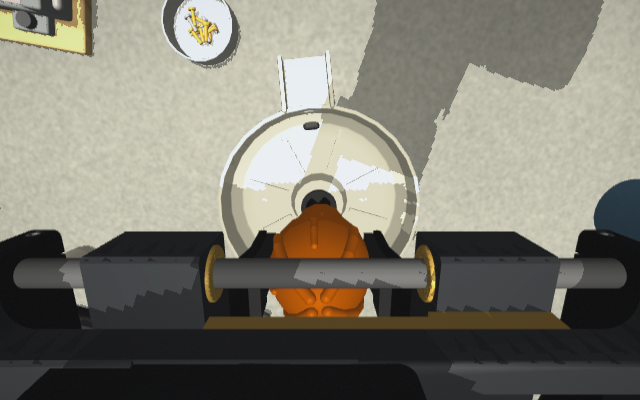

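The reamer is just above the spindle and lined up in both views, so I descend in steps.

>>> play_rows(
  rows=[
    [[0.005, 0.0005, 0, 0, 0, 0, 0.0], [0.01, 0.0005, 0, 0, 0, 0, 0.0], [0.013, 0.0005, 0, 0, 0, 0, 0.0], [0.016, 0.0005, 0, 0, 0, 0, 0.0], [0.019, 0.0005, 0, 0, 0, 0, 0.0], [0.022, 0.0005, 0, 0, 0, 0, 0.0], [0.025, 0.0005, 0, 0, 0, 0, 0.0], [0.025, 0.0005, 0, 0, 0, 0, 0.0]],
  ],
)

```text
time_s: 15.1
position: [0.5438, 0.1803, 0.1762]
tcp_rot: [[0.0, -0.928, -0.372], [-0.001, -0.372, 0.928], [-1.0, 0.0, -0.001]]
force: [0.5, -1.9, -2.6]
opening: 0.537
```

>>> play_rows(
  rows=[
    [[0.003, 0, 0, 0, 0, 0, 0.0], [0.006, 0, 0, 0, 0, 0, 0.0], [0.009, 0, 0, 0, 0, 0, 0.0], [0.012, 0, 0, 0, 0, 0, 0.0], [0.015, 0, 0, 0, 0, 0, 0.0], [0.017, 0, 0, 0, 0, 0, 0.0], [0.017, 0, 0, 0, 0, 0, 0.0], [0.017, 0, 0, 0, 0, 0, 0.0]],
  ],
)

```text
time_s: 15.9
position: [0.5441, 0.1804, 0.1599]
tcp_rot: [[0.001, -0.928, -0.372], [-0.0, -0.372, 0.928], [-1.0, -0.001, -0.001]]
force: [1.3, -5.0, 3.6]
opening: 0.543
```

>>> play_rows(
  rows=[
    [[0.001, 0.0004, -0.0005, 0, 0, 0, 0.0], [0.003, 0.0004, -0.001, 0, 0, 0, 0.0], [0.005, 0.0004, -0.001, 0, 0, 0, 0.0], [0.007, 0.0004, -0.001, 0, 0, 0, 0.0], [0.008, 0.0004, -0.001, 0, 0, 0, 0.0], [0.008, 0.0004, -0.001, 0, 0, 0, 0.0], [0.008, 0.0004, -0.001, 0, 0, 0, 0.0]],
  ],
)

```text
time_s: 16.6
position: [0.5443, 0.1804, 0.1533]
tcp_rot: [[0.002, -0.928, -0.372], [0.001, -0.372, 0.928], [-1.0, -0.003, 0.0]]
force: [-0.1, -1.7, 11.9]
opening: 0.542
```

>>> play_rows(
  rows=[
    [[0.001, 0, -0.0002, 0, 0, 0, 0.0], [0.002, 0, -0.0002, 0, 0, 0, 0.0], [0.002, 0, -0.0002, 0, 0, 0, 0.0], [0.002, 0, -0.0002, 0, 0, 0, 0.0], [0.002, 0, -0.0002, 0, 0, 0, 0.0]],
  ],
)

```text
time_s: 17.1
position: [0.5447, 0.1805, 0.1531]
tcp_rot: [[0.004, -0.928, -0.372], [0.002, -0.372, 0.928], [-1.0, -0.004, 0.0]]
force: [-2.8, -1.1, 21.4]
opening: 0.542
```

Run:
```python
from h import *
s=read_state(); print(s["time_s"],s["position"],s["force"],s["moment"],s["opening"]*87)
d=capture("scene"); save(d,"y_s",(320,130,440,250),6)
d=capture("wrist"); save(d,"y_w",(220,130,420,330),3)
s=read_state(); print(s["time_s"],s["position"],s["force"])
```

```text
17.1 [0.54466926 0.18047547 0.15307643] [-2.82626375 -1.07358348 21.35133791] [-0.36501497  0.46679232  0.0144983 ] 47.15106692923033
17.2 [0.54469276 0.18046249 0.15309268] [-2.48200473 -1.22219449 20.61906831]
```

View pics/y_s.png

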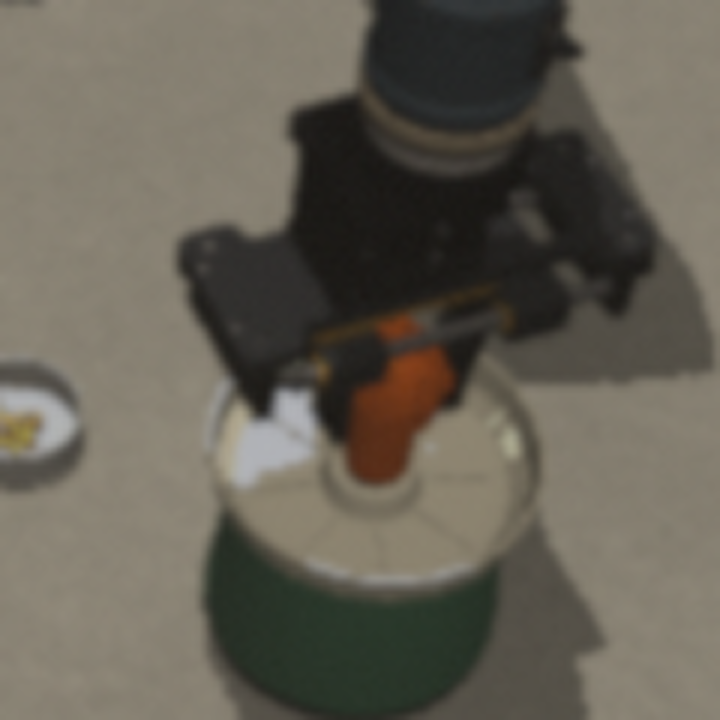

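View pics/y_w.png

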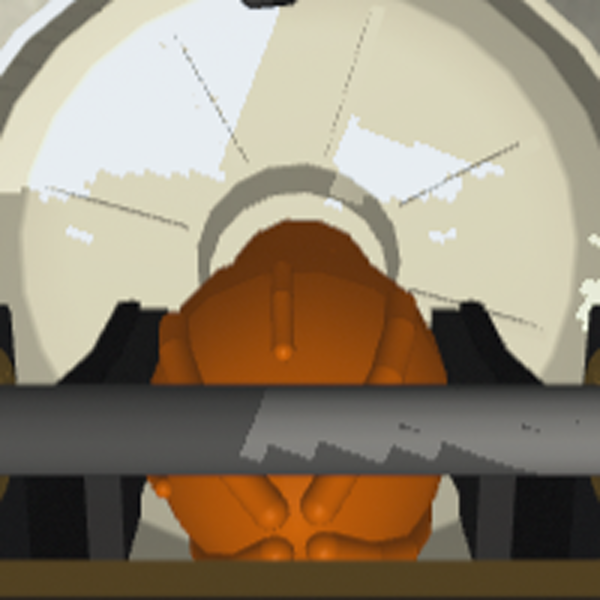

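The sleeve stands down on the shoulder. The height stopped at TCP z 0.153 (lower end ≈ 0.117, which is the seat 7 mm down) while the force rose from 12 to 21 N, so this is the hard stop.

Run:
```python
from h import *
print(hand_in()); s=read_state(); print(s["time_s"],s["position"],s["force"],s["opening"]*87)
```

```text
the job is handed in; nothing more can be done
None
the job is handed in; nothing more can be done
```

I slid the vise jaw open about 32 mm by its paddle, then lifted the reamer out by its straight band. I turned it about 9° to match the splines, slid it home on the spindle and pressed it to the hard stop. I handed in at about 17 s, still gripping and pressing.

- **Last checks:**
  - The TCP stopped at z = 0.153 m, which puts the sleeve's lower end at about 0.117 m, the seat height with the spindle 7 mm down.
  - The upward force had risen from 12 to about 21 N with no further travel.
  - The fingers read 47 mm on the 48 mm band.
  - The camera images showed the sleeve standing on the shoulder, with the dish and tin where they were.
- **Disagreements:** the early wrist-camera position of the reamer was 3–5 mm off where it was gripped, because the arm was still settling. I recentred before closing the fingers. A sideways force of about 5 N showed up while seating, and about 3 N was left at the end.
- **Not checked:** I did not take a final picture of the other things on the table, but no move came near them. The hand-in gave no verdict, and the state could not be read after it.

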